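# Hang the service tag and hold the extraction key switch turned

### The job

The painting bench's dust extraction is to be cleaned: lift the red service tag out of its plywood stand, hang it by its eye on the peg at the front of the grey control box and let go of it. Then take the yellow-headed key from its wooden holder, work it past the sticky pins until it is fully home in the lock on top of the box, turn it a quarter clockwise (seen from above), and finish while still holding the key turned, because the lock springs back when let go. Leave the tag hanging and the other things on the bench where they are.

Things in the scene. Friction and masses are not known exactly. Their poses are not given: they have to be found in the camera images.
- tag_mid (a point): Centre of the red service tag, loose, a stiff plate 5 mm thick (its x, where its faces look), 60 mm wide (y), 105 mm tall (z, up), 60 g. Its top 25 mm are a tab 36 mm wide: grip there, on the faces. It starts upright, its foot 25 mm deep in a slot 8 mm wide, its top 120 mm above the bench. Same either way round.
- tag_eye (a point): Centre of the tag's eye, a through hole of 24 mm diameter along the tag's x, 9.5 mm above tag_mid. The eye's upper edge is 31 mm below the tag's top edge; fingertips reaching deeper would block the eye. Axes as tag_mid.
- tag_stand: Plywood stand of the tag, fixed, 55 mm (x) by 90 mm (y) by 40 mm tall; origin at the centre of its underside; slot along its y through its centre, open at the top.
- box: Grey control box, fixed: 120 mm (x) by 160 mm (y) by 130 mm tall; origin at the centre of its underside. Its front face, with the peg, looks along its own -x, roughly towards the robot. The lock is in the middle of its top.
- peg (a point): Hanging place for the eye, on the centre line of the steel peg: 105 mm above the bench, 38 mm out from the box's front face. Axes as the box's. The peg, 8 mm thick and nearly level, juts 65 mm out along the box's -x, ending 27 mm beyond this point; its last 10 mm bend up 6 mm (top of the end 115 mm above the bench). A hung tag's eye centre is 8 mm lower than the peg's.
- lock (a point): Centre of the keyhole in the box's top face, 130 mm above the bench. Axes as the box's. Slot 22 mm (x) by 7.5 mm (y) in a 4 mm plate; below, the core's slot is 21 by 6.6 mm. Fully home: key tip 24 mm below this point, on the floor. Two sprung sticky pins meet the key 11 mm deep: 5 to 15 N to pass. The plate lets it turn only when over 16 mm deep.
- core (a joint): Turn of the lock's core in rad: 0 at rest (slot along the box's x), grows as the key turns clockwise seen from above; stop at 1.70; a quarter turn is 1.57. A spring pulls it back to 0 with about 0.06 N m at rest and 0.11 N m at a quarter turn. The key has about 0.15 rad of play in it, so the core lags.
- key_head (a point): Centre of the key's flat yellow head, where to grip: 34 mm wide (key's x), 8 mm thick (y), 34 mm tall (z, up). Loose, 60 g, 80 mm tall, the same turned by half a turn. Below: a round shank, 5 mm, ending in a flat bit 18 mm wide (x), 5 mm thick (y), 12 mm tall, lower edge rounded. Starts upright in its holder, head centre 78 mm above the bench.
- key_tip (a point): Middle of the key's lower end, 63 mm below key_head along the key's z. Axes as the key's.
- key_holder: Wooden key holder, fixed, 70 mm (x) by 60 mm (y) by 45 mm tall; origin at the centre of its underside. The key stands in a slot 20 mm (x) by 6.5 mm (y), 30 mm deep, in the middle of its top.
- bottle: Bystander: clear bottle with a green cap, 68 mm across, 220 mm tall; origin at its foot.
- mug: Bystander: white mug, 80 mm across, 90 mm tall; origin at its foot.
- saucer: Bystander: white saucer, 120 mm across, 18 mm tall; origin at its foot.
- pigment: Bystander: small glass pigment jar with a green cap, 44 mm across, 50 mm tall; origin at its foot.
- brush_rest: Bystander: white porcelain brush rest, 22 by 55 by 22 mm; origin at its underside.
- brush: Bystander: green-handled brush lying on the bench, 190 mm long, 8 mm thick; origin at its middle.
There are look-alikes about, which are no part of the job. There is more than one size of the part that bears tag_mid; the job needs the middle-sized.

How it is judged (in metres and radians):
On the way, in this order (a step that is already met when the one before it is completed fails the run):
1. the tag hangs by its eye on the peg, let go (contact force between tag and box above 0.15 N and contact force between tag and the fingers below 0.05 N and height (world z) of tag_eye between 0.085 and 0.112 m and x of tag_eye in the frame of peg between -0.026 and 0.036 m and y of tag_eye in the frame of peg between -0.014 and 0.014 m), for 0.3 s.
2. the key is fully home in the lock, not yet turned (z of key_tip in the frame of lock below -0.02 m and horizontal distance between key_tip and lock below 0.004 m and angle between key_tip's own z axis and vertical below 0.15 rad and value of joint core below 0.3 rad), for 0.2 s.
At the end, for the whole second after the job is handed in: Fingers hold the key (over 1.5 N), tip 20 mm or more below the lock face, within 4 mm of its axis, upright within 0.15 rad, core past 1.30 rad; the tag hangs on the peg, touched by the box alone: eye within 14 mm sideways, on the peg's length, 85 to 112 mm above the bench (all of step 1 and value of joint core above 1.3 rad and z of key_tip in the frame of lock below -0.02 m and horizontal distance between key_tip and lock below 0.004 m and angle between key_tip's own z axis and vertical below 0.15 rad and contact force between key and the fingers above 1.5 N); the arm keeps its last pose, push and grip.
It fails at once if a bystander (bottle, mug, saucer, pigment jar, brush rest, brush) is shifted by more than 30 mm (distance of any of bottle, mug, saucer, pigment, brush_rest, brush from where it was at the start of the episode above 0.03 m).
It also fails if it takes over 64 s, if anything falls off the work surface, if the arm or the gripper's body presses on something with over 40 N, if the wrist force passes 120 N, or if a joint passes its speed limit or range.

### The arm

A 6-joint arm with a two-finger parallel gripper is mounted at the origin on the work surface. World frame = base frame: x ahead of the robot, y to its left, z up, the work surface at z = 0. Lengths are in m, angles in degrees, forces in N, time in s.
With the tool pointing down it reaches from about 0.3 to 0.75 m from the base axis. Payload 8.5 kg.
Tool frame: the origin (TCP) lies midway between the tips of the shut fingers; the grasp point (between the pads) lies 19 mm behind it (env.grip_depth is the distance from the TCP to the grasp point, in m); y points along the fingers, x is the direction in which the jaws open and shut, and the axes are right-handed (so a half turn about y gives the same grasp; the last joint's range is limited). The gripper opens to 85 mm and grips with 20 to 120 N. Pads are 22 mm wide; open, the fingers measure 114 mm over their backs; the gripper's body (76 mm by 85 mm) begins 54 mm behind the grasp point. The pads swing forward as they close: fully open they stand 13 mm farther back than shut.
Start: joints at [56.362, 21.807, 74.336, -0, 83.858, -12.336], TCP at [0.2, 0.512, 0.231] pointing down, gripper open.
Joint ranges: [-178.18, 178.18], [-50.72, 133.34], [12.68, 142.11], [-81.47, 261.47], [9.98, 163.14], [-165.26, 165.26]. Speed limits (degrees/s): [136.94, 136.94, 180, 180, 180, 180].

### API

Orientations are given as a 3x3 rotation matrix whose columns are the frame's x, y, z axes.
In Python, from rig import env gives the robot as it stands.
- The arm moves only by the shell command python3 -m inch 'ROWS' [FORCE]. ROWS is JSON, a list that holds one entry, the list of rows, each a list of 7 numbers: the gripper command: -1 is shut, 1 is fully open, values between are in proportion, then the shift along the world's x, y, z in cm, then the turn, a rotation vector about the world's x, y, z in degrees. In form: [[[grip, dx, dy, dz, rx, ry, rz], ...]]. A call has 1 to 20 rows; each row is the pose to reach, as a shift and turn from the pose commanded when the call began; what a row does not reach only later rows make up. A row lasts 1/8 s, in which the tool goes at most 62.5 mm and 10.7 degrees, less where a joint would pass 70% of its speed; a pose out of reach is approached as far as the arm can. A call with a gripper value outside its range is refused whole. The fingers move at their own pace and stop on an object; FORCE is the grip in N (left out, the last holds). Time passes only in rows, so rows that repeat a pose let the fingers close. It gives the time, the measured TCP pose, the force and the opening at its end, in the units of the state.
- env.observe(): the state, without advancing time (a new reading comes with each control period).
- env.get_image(name): name is "scene" or "top" or "wrist"; returns a dict with "frame" (400x640x3 uint8, red, green, blue), "mtx" (3x3 intrinsics, pixels), "distortion" ([k1, k2, p1, p2, k3] as OpenCV has them; the pictures are not rectified), "rvec" (rotation vector, rad) and "tvec" (3), from world to camera coordinates, as OpenCV has them. Camera axes: x right, y down, z forward; pixel columns grow to the right and rows downward; lengths in m; the calibration is good to about 2 mm. A picture is of the moment at which its call begins. There is no depth.
- env.close_job(): hands the job in, once; it reports no verdict.
The state is a dict: "time_s": time; "q": joint angles; "qvel": joint speeds; "joint_efforts": joint torques, N m; "position": TCP position; "tool_rot": TCP orientation; "ft_force": force on the tool from outside, world axes, zero at the start; "wrist_torque": the same for the moment, N m; "grip_width": finger opening in m.
Only numpy, scipy, OpenCV 4.12 (cv2) and the standard library are available. Lean on these libraries where they do the work, as an engineer would, in place of code of your own. Each camera call takes 0.05 s, during which the arm holds its last target.

## Working session

There is one attempt and no reset: what is moved stays moved. The work goes in short steps, Python scripts to look and compute and a shell command to move; the robot and the scene stay as the last step left them, time stands still between calls to the robot, and variables do not carry over. Pictures are saved under pics/ and viewed, and the job is handed in when it is done.

```bash
ls; mkdir -p pics
cat > h.py <<'E'
import numpy as np, cv2
from rig import env
def cam(n,save=None):
    im=env.get_image(n)
    if save: cv2.imwrite('pics/'+save,cv2.cvtColor(im['frame'],cv2.COLOR_RGB2BGR))
    return im
def ray(im,px):
    R=cv2.Rodrigues(np.array(im['rvec'],float))[0]; t=np.array(im['tvec'],float).ravel()
    p=cv2.undistortPoints(np.array(px,float).reshape(-1,1,2),np.array(im['mtx']),np.array(im['distortion'])).reshape(-1,2)
    d=np.c_[p,np.ones(len(p))]@R
    return -R.T@t,d
def onz(im,px,z):
    c,d=ray(im,px); s=(z-c[2])/d[:,2]; return c+d*s[:,None]
def proj(im,P):
    return cv2.projectPoints(np.array(P,float).reshape(-1,1,3),np.array(im['rvec'],float),np.array(im['tvec'],float),np.array(im['mtx']),np.array(im['distortion']))[0].reshape(-1,2)
def tri(ims,pxs):
    A=np.zeros((3,3));b=np.zeros(3)
    for im,px in zip(ims,pxs):
        c,d=ray(im,[px]); d=d[0]/np.linalg.norm(d[0]); M=np.eye(3)-np.outer(d,d); A+=M;b+=M@c
    return np.linalg.solve(A,b)
E
python3 - <<'E'
from h import *
for n in ['scene','top','wrist']: 
    im=cam(n,n+'0.png'); print(n,ray(im,[[320,200]]))
o=env.observe(); print(o, env.grip_depth)
E
```

```text
pics
scene (array([ 1.06159222, -0.69338277,  0.66482297]), array([[-0.48498588,  0.68250885, -0.54686917]]))
top (array([ 0.45253067, -0.0155532 ,  1.35921482]), array([[ 0.08837035,  0.01499146, -0.99598986]]))
wrist (array([0.12890269, 0.53985006, 0.37467021]), array([[ 0.29904242, -0.10504093, -0.94879871]]))
{'time_s': 0.15, 'q': array([ 5.63617439e+01,  2.18342659e+01,  7.43707133e+01, -1.85822584e-04,
        8.38571382e+01, -1.23373627e+01]), 'qvel': array([-0.063416  ,  0.00541938, -0.12314841, -0.03294893,  0.03076819,
       -0.01079856]), 'joint_efforts': array([ 2.36682768e-03, -4.48626423e+01, -2.31343192e+01, -1.31198653e-04,
        3.85574225e-03,  1.61016629e-05]), 'position': array([0.19969709, 0.51224577, 0.23085745]), 'tool_rot': array([[ 3.63265117e-01, -5.97879106e-04, -9.31685621e-01],
       [ 9.31685211e-01, -9.04399276e-04,  3.63265537e-01],
       [-1.05980468e-03, -9.99999412e-01,  2.28498412e-04]]), 'ft_force': array([-0.08589822,  0.00937611, -0.75199998]), 'wrist_torque': array([-0.00304952,  0.01727941,  0.00549682]), 'grip_width': 0.08538085064114798} 0.0187
```

View pics/scene0.png

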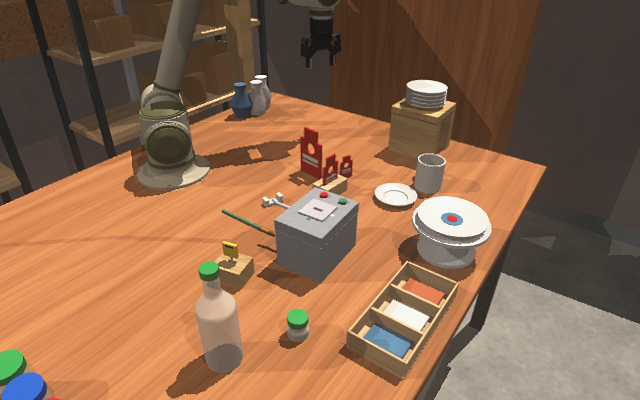

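View pics/top0.png

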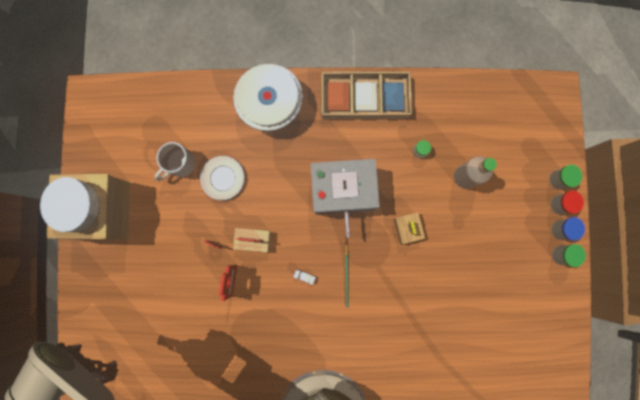

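View pics/wrist0.png

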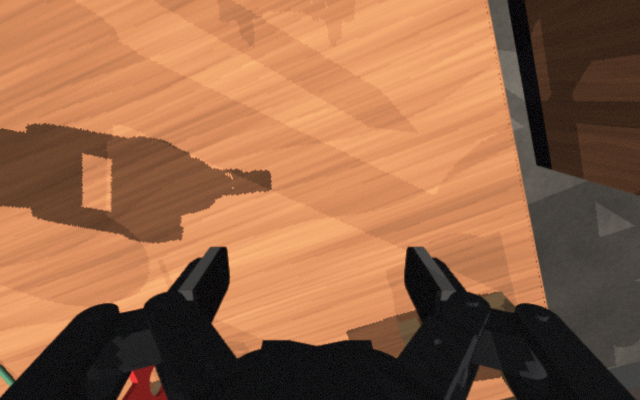

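The scene shows three red tags: a big one at (311,155), one at (330,170) by the plywood stand, and a small one at (346,166). The yellow key is at (231,250) in its holder and the grey box is at (317,232). In the top view, the tags are at (228,282), (252,240) and (213,244), the box at (345,187), the key at (413,228), and the brush lies at (347,270), below the peg. I'll crop in closer.

Run:
```python
import cv2,numpy as np
a=cv2.imread('pics/scene0.png');b=cv2.imread('pics/top0.png')
A=cv2.resize(a[120:290,210:370],None,fx=3,fy=3,interpolation=cv2.INTER_CUBIC)
B=cv2.resize(b[150:310,200:440],None,fx=3.3,fy=3.3,interpolation=cv2.INTER_CUBIC)
cv2.imwrite('pics/c1.png',A);cv2.imwrite('pics/c2.png',B)
```

```text
(no output)
```

View pics/c1.png

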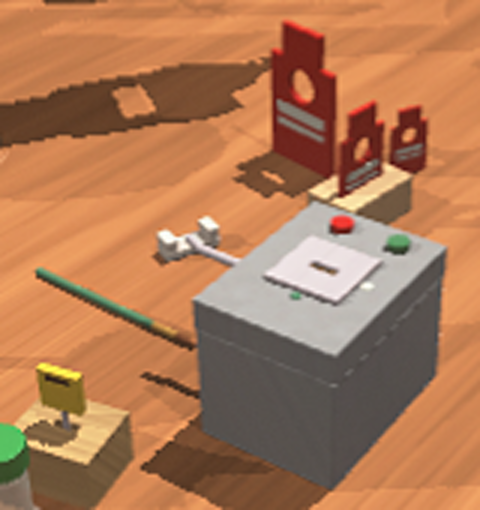

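View pics/c2.png

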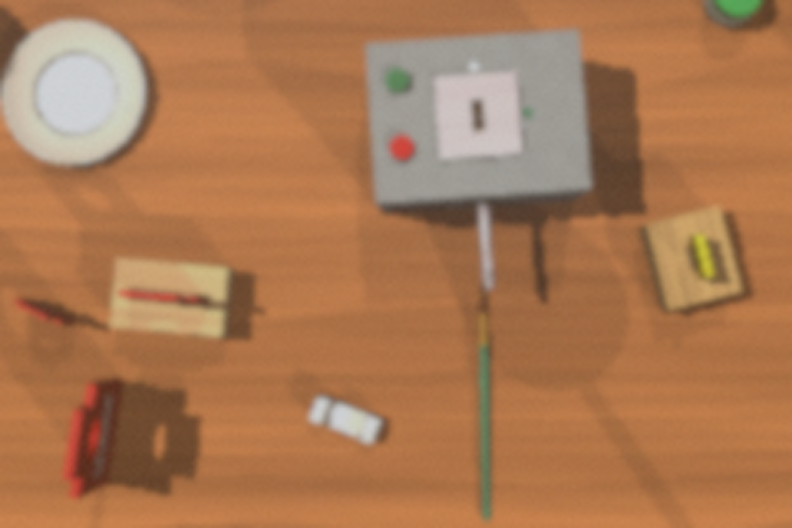

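Candidates for the tag: the big one (228,282), the one in the plywood stand (252,240), and the small one (213,244), which is loose to the left. The middle one, in the stand, matches the description. Next I measure from the top view.

Run:
```python
from h import *
im=cam('top'); f=im['frame']; hsv=cv2.cvtColor(f,cv2.COLOR_RGB2HSV)
def rect(mask,roi,z,name):
    m=np.zeros_like(mask);x0,y0,x1,y1=roi;m[y0:y1,x0:x1]=mask[y0:y1,x0:x1]
    cs,_=cv2.findContours(m,cv2.RETR_EXTERNAL,cv2.CHAIN_APPROX_NONE)
    c=max(cs,key=cv2.contourArea); r=cv2.minAreaRect(c); P=cv2.boxPoints(r)
    W=onz(im,P,z); ctr=W.mean(0); e=W-np.roll(W,1,axis=0)
    print(name,np.round(r[0],1),'px',len(c),'ctr',np.round(ctr[:2]*1000,1),[(round(np.linalg.norm(k)*1000,1),round(np.degrees(np.arctan2(k[1],k[0])),1)) for k in e[:2]])
H,S,V=[hsv[...,i] for i in range(3)]
u=lambda b:(b*255).astype(np.uint8)
for n,p in dict(wood=(240,232),bench=(300,250),tag=(245,240),key=(412,227),hold=(402,225),box=(365,170),plate=(337,178),slot=(345,185),peg=(347,225)).items(): print(n,p,hsv[p[1],p[0]])
red=u(((H<6)|(H>174))&(S>140)&(V>60))
rect(red,(233,230,272,252),.12,'tag')
yel=u((H>22)&(H<35)&(S>150)&(V>120)); rect(yel,(395,210,430,245),.095,'keyhead')
rect(u((S<60)&(V>70)),(305,155,385,216),.13,'box')
rect(u((S<60)&(V>195)),(328,165,362,205),.133,'plate')
rect(u((V<110)),(338,177,352,193),.133,'slot')
w=u((S<135)&(V>120)); rect(w,(228,225,275,255),.04,'stand'); rect(w,(392,208,430,248),.045,'holder')
```

```text
wood (240, 232) [ 16 113 203]
bench (300, 250) [ 13 155 174]
tag (245, 240) [  7 145 181]
key (412, 227) [ 28 178 182]
hold (402, 225) [ 17 123 195]
box (365, 170) [ 22  18 157]
plate (337, 178) [  4  19 205]
slot (345, 185) [ 10  47 126]
peg (347, 225) [  6  29 177]
tag [246.  239.5] px 24 ctr [466.1 184.9] [(np.float64(2.5), np.float64(0.4)), (np.float64(29.7), np.float64(-90.0))]
keyhead [412.8 227.2] px 28 ctr [ 495.4 -228.3] [(np.float64(32.1), np.float64(13.3)), (np.float64(12.3), np.float64(-76.5))]
box [344.9 187.9] px 227 ctr [591.3 -57.9] [(np.float64(133.8), np.float64(4.0)), (np.float64(161.5), np.float64(-86.1))]
plate [344.2 184.3] px 86 ctr [599.4 -56.1] [(np.float64(55.8), np.float64(4.0)), (np.float64(55.8), np.float64(-85.8))]Traceback (most recent call last):
  File "<stdin>", line 17, in <module>
  File "<stdin>", line 6, in rect
ValueError: max() iterable argument is empty
```

```bash
python3 -m inch '[[[1,7,-7,5,0,0,-18],[1,14,-14,5,0,0,-36],[1,21,-21,5,0,0,-54],[1,26.6,-28.7,5,0,0,-68.7],[1,26.6,-28.7,5,0,0,-68.7],[1,26.6,-28.7,5,0,0,-68.7],[1,26.6,-28.7,5,0,0,-68.7],[1,26.6,-28.7,5,0,0,-68.7],[1,26.6,-28.7,5,0,0,-68.7],[1,26.6,-28.7,5,0,0,-68.7]]]' && python3 -c "
from h import *
cam('wrist','w1.png')"
```

```text
time_s: 1.45
position: [0.4651, 0.2263, 0.2814]
tool_rot: [[1.0, -0.0, -0.002], [0.002, 0.0, 1.0], [-0.0, -1.0, 0.0]]
ft_force: [-0.2, -0.8, 0.6]
grip_width: 0.0854
```

View pics/w1.png

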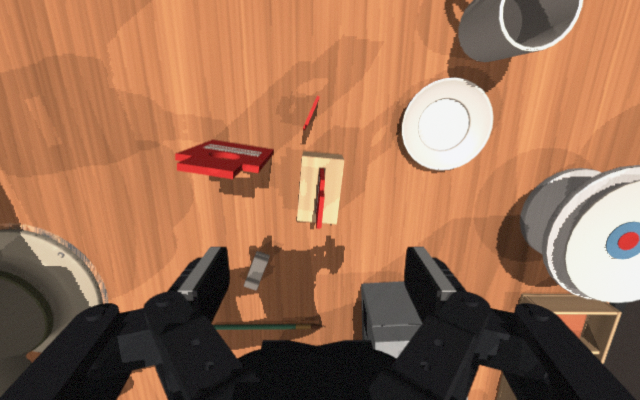

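The wrist view shows the plywood stand at (320,188) with the tag's edge at (321,198). The big tag is at (225,158) and the small one at (311,118). I'll measure both stand and tag.

Run:
```python
from h import *
im=cam('wrist'); f=im['frame']; hsv=cv2.cvtColor(f,cv2.COLOR_RGB2HSV)
H,S,V=[hsv[...,i].astype(int) for i in range(3)]
crop=f[140:240,280:360]; cv2.imwrite('pics/w1c.png',cv2.cvtColor(cv2.resize(crop,None,fx=6,fy=6,interpolation=cv2.INTER_NEAREST),cv2.COLOR_RGB2BGR))
print(hsv[160,310],hsv[200,310],hsv[180,340],hsv[157,330],hsv[250,300],hsv[200,320],hsv[178,322])
```

```text
[ 18  91 243] [ 19  88 243] [ 19  90 242] [ 16 103 134] [ 11 146 173] [  1 196 233] [  0 204 121]
```

View pics/w1c.png

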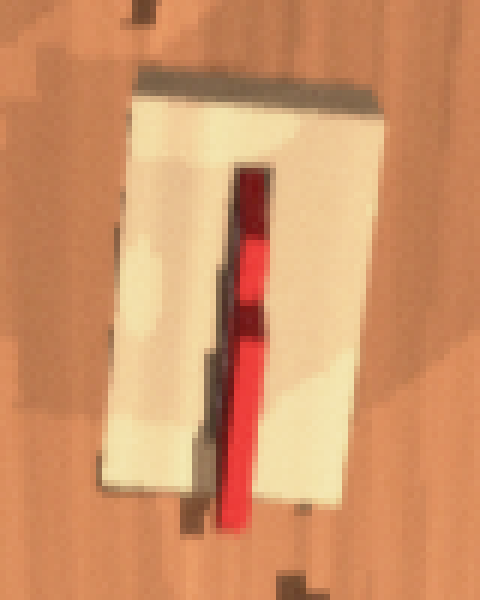

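Run:
```python
from h import *
im=cam('wrist')
k=lambda L:[(280+(x)/6-.5,140+(y)/6-.5) for x,y in L]
W=onz(im,k([(133,95),(385,118),(343,505),(100,487)]),.04); print(W*1000, W.mean(0))
e=W-np.roll(W,1,axis=0); print(np.linalg.norm(e,axis=1),np.degrees(np.arctan2(e[:,1],e[:,0])))
T=onz(im,k([(250,338),(233,531)]),.12); print(T*1000,T.mean(0),np.linalg.norm(T[0]-T[1]),np.degrees(np.arctan2(*(T[0]-T[1])[1::-1])))
T=onz(im,k([(251,240),(251,303)]),.095);print(T)
print(env.observe()['position'])
```

```text
[[445.24512618 233.53298102  40.        ]
 [499.54162498 228.62737492  40.        ]
 [492.40799988 138.40141214  40.        ]
 [436.4844777  142.75832105  40.        ]] [0.46841981 0.18583002 0.04      ]
[0.09119642 0.05451766 0.09050753 0.05609299] [ 84.48746568  -5.1625699  -94.52062924 175.54517941]
[[469.46792478 204.29883766 120.        ]
 [466.57688116 167.12579043 120.        ]] [0.4680224  0.18571231 0.12      ] 0.03728529970678844 85.55291143690876
[[0.46993126 0.21573525 0.095     ]
 [0.47000956 0.20332722 0.095     ]]
[0.46534714 0.22602    0.28140586]
```

Run:
```python
from h import *
im=cam('wrist'); a=cam('top'); s=cam('scene')
print(onz(im,[(177,157),(245,177),(273,150),(213,140)],.15)); print(onz(im,[(318,98)],.09))
# big tag top: tab top in scene (299,131)?, wrist (240,176)
print(tri([s,a],[(311,131),(224,282)]))
```

```text
[[0.33595975 0.2511276  0.15      ]
 [0.39728579 0.23224948 0.15      ]
 [0.42469945 0.25777344 0.15      ]
 [0.37067022 0.2667613  0.15      ]]
[[0.46604119 0.30359193 0.09      ]]
[0.36517555 0.23474859 0.14601208]
```

```bash
python3 -m inch '[[[0,0.27,-4.03,-5,0,0,-4.8],[0,0.27,-4.03,-10,0,0,-4.8],[0,0.27,-4.03,-13,0,0,-4.8],[0,0.27,-4.03,-13,0,0,-4.8],[0,0.27,-4.03,-13,0,0,-4.8],[0,0.27,-4.03,-13,0,0,-4.8]]]' && python3 -c "
from h import *
cam('wrist','w2.png');cam('scene','s2.png')"
```

```text
time_s: 2.5
position: [0.4691, 0.1853, 0.1527]
tool_rot: [[0.997, 0.003, 0.083], [-0.083, 0.0, 0.997], [0.003, -1.0, 0.001]]
ft_force: [0.1, -0.9, -0.2]
grip_width: 0.0426
```

View pics/w2.png

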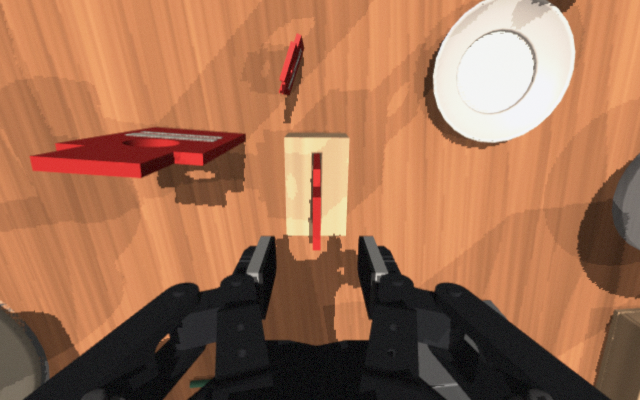

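The fingers straddle the tag: its edge is at x=316, and the tips are at about 265 and 367. I'll descend and grip.

```bash
python3 -m inch '[[[0,0,0,-2,0,0,0],[0,0,0,-4,0,0,0],[0,0,0,-5.6,0,0,0],[0,0,0,-5.6,0,0,0],[0,0,0,-5.6,0,0,0],[-1,0,0,-5.6,0,0,0],[-1,0,0,-5.6,0,0,0],[-1,0,0,-5.6,0,0,0],[-1,0,0,-5.6,0,0,0],[-1,0,0,-5.6,0,0,0],[-1,0,0,-5.6,0,0,0]]]' 50 && python3 -c "
from h import *
cam('wrist','w3.png');cam('scene','s3.png')"
```

```text
time_s: 3.98
position: [0.4689, 0.1852, 0.0959]
tool_rot: [[0.996, 0.001, 0.084], [-0.084, 0.0, 0.996], [0.001, -1.0, 0.0]]
ft_force: [0.6, -0.2, 6.2]
grip_width: 0.0039
```

View pics/w3.png

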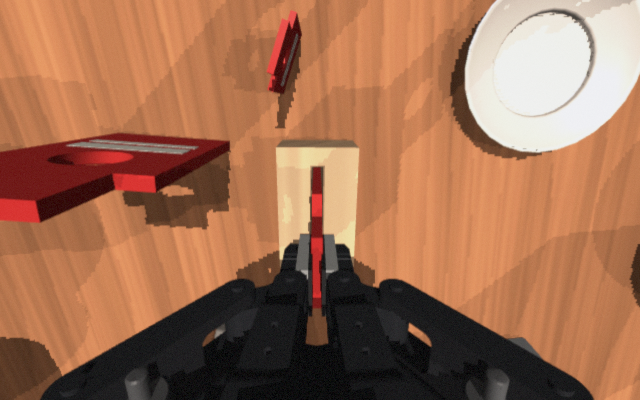

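The tag is between the pads with an opening of 4 mm. I'll lift it.

```bash
python3 -m inch '[[[-1,0,0,2,0,0,0],[-1,0,0,4,0,0,0],[-1,0,0,6,0,0,0],[-1,0,0,10,0,0,0],[-1,0,0,12,0,0,0],[-1,0,0,12,0,0,0],[-1,0,0,12,0,0,0]]]' && python3 -c "
from h import *
cam('wrist','w4.png');cam('scene','s4.png')
a=cv2.imread('pics/s4.png');cv2.imwrite('pics/s4c.png',cv2.resize(a[60:260,210:410],None,fx=3,fy=3))"
```

```text
time_s: 4.95
position: [0.468, 0.185, 0.2141]
tool_rot: [[0.996, -0.002, 0.084], [-0.084, -0.0, 0.996], [-0.002, -1.0, -0.0]]
ft_force: [-0.6, 0.7, -1.5]
grip_width: 0.0042
```

View pics/s4c.png

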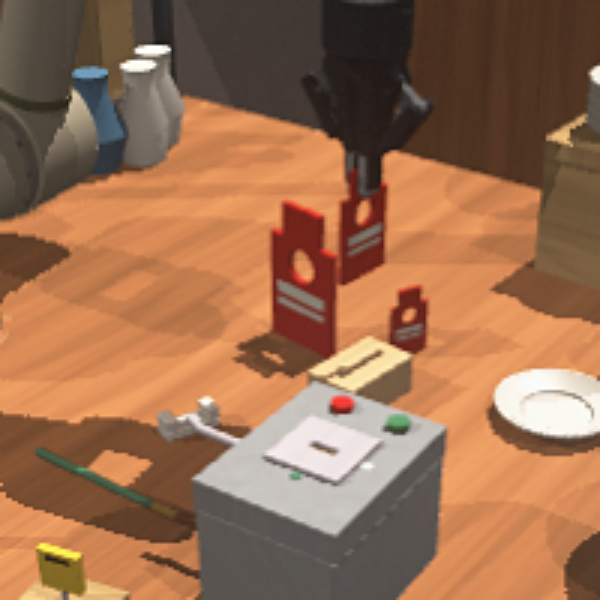

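View pics/w4.png

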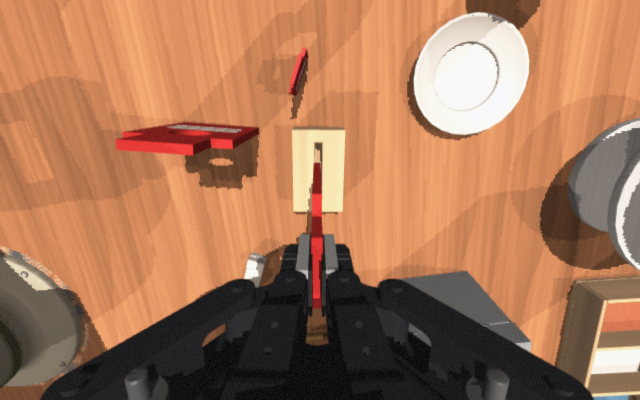

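The tag is lifted and its eye is clear of the fingertips. Next I take a close look at the peg and lock.

```bash
python3 -m inch '[[[-1,-0.8,-5,4,0,0,8.8],[-1,-0.8,-10,4,0,0,8.8],[-1,-0.8,-15,4,0,0,8.8],[-1,-0.8,-19,4,0,0,8.8],[-1,-0.8,-20,4,0,0,8.8],[-1,-0.8,-20,4,0,0,8.8],[-1,-0.8,-20,4,0,0,8.8],[-1,-0.8,-20,4,0,0,8.8]]]' && python3 -c "
from h import *
cam('wrist','w5.png')"
```

```text
time_s: 6.05
position: [0.4605, -0.0139, 0.2553]
tool_rot: [[0.997, -0.0, -0.071], [0.071, 0.0, 0.997], [-0.0, -1.0, 0.0]]
ft_force: [0.0, -0.3, 0.1]
grip_width: 0.0039
```

View pics/w5.png

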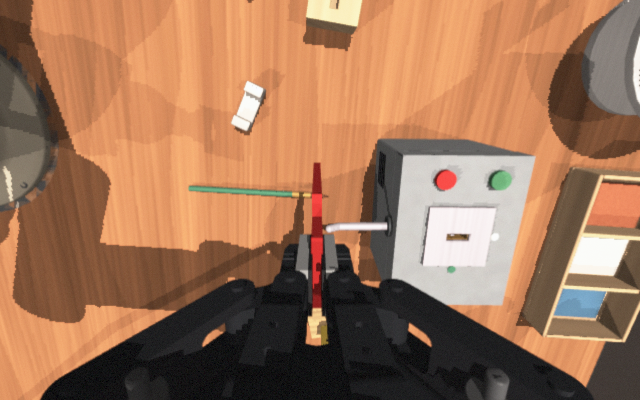

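The peg runs from about (330,229) to (390,226). The box top's corners are at about (399,156), (528,156), (502,303) and (398,303), and the keyhole is at (458,237).

Run:
```python
import cv2
a=cv2.imread('pics/w5.png')
cv2.imwrite('pics/w5c.png',cv2.resize(a[200:270,320:500],None,fx=4.4,fy=4.4,interpolation=cv2.INTER_NEAREST))
cv2.imwrite('pics/w5d.png',cv2.resize(a[130:320,370:540],None,fx=3,fy=3,interpolation=cv2.INTER_NEAREST))
```

```text
(no output)
```

View pics/w5c.png

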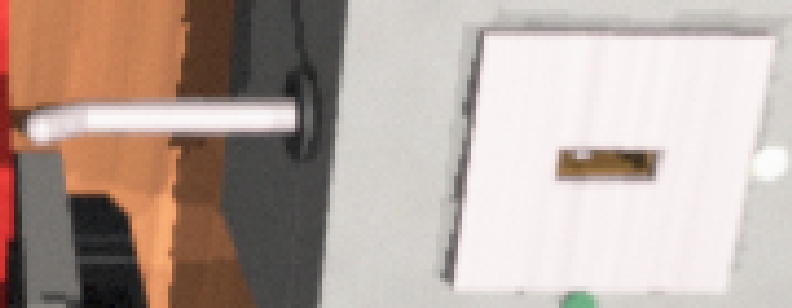

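View pics/w5d.png

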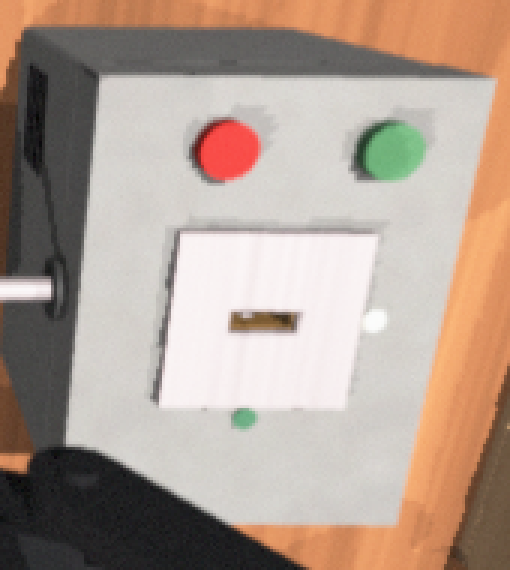

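Run:
```python
from h import *
im=cam('wrist')
k=lambda L,s,x0,y0:[(x0+x/s-.5,y0+y/s-.5) for x,y in L]
def az(a,b): d=b-a; return np.linalg.norm(d)*1000,np.degrees(np.arctan2(d[1],d[0]))
s=onz(im,k([(556,165),(660,165),(608,149),(608,181)],4.4,320,200),.13); print('slot',s.mean(0),az(s[0],s[1]),az(s[3],s[2]))
p=onz(im,k([(485,31),(775,38),(727,292),(452,286)],4.4,320,200),.13);print('plate',p.mean(0),az(p[0],p[1]),az(p[3],p[0]),az(p[3],p[2]))
b=onz(im,k([(100,74),(496,78),(398,524)],3,370,130),.13);print('box',(b[0]+b[2])/2,az(b[0],b[1]),az(b[2],b[1]))
q=onz(im,k([(24,125),(90,117),(190,117),(295,117)],4.4,320,200),.105);print('peg',q[:,:2],az(q[1],q[3]))
# expected peg line from box centre
for yaw in (4,5,4.5):
  u=np.array([np.cos(np.radians(yaw)),np.sin(np.radians(yaw))]); c=s.mean(0)[:2]; print(yaw,'peg pt',c-98*u/1000,'tip',c-.125*u)
```

```text
slot [ 0.6011674 -0.0566941  0.13     ] (np.float64(23.024046795114604), np.float64(4.15260870486625)) (np.float64(7.863620201397959), np.float64(101.87542153829808))
plate [ 0.60142816 -0.05682722  0.13      ] (np.float64(62.45963668295093), np.float64(2.6364237596760116)) (np.float64(62.004428619557636), np.float64(93.40198897154099)) (np.float64(62.99009113413348), np.float64(2.785579229260949))
box [ 0.59937054 -0.05466214  0.13      ] (np.float64(118.27330026533339), np.float64(3.4392577502227923)) (np.float64(157.51160495258446), np.float64(93.80059319278074))
peg [[ 0.47249784 -0.06731672]
 [ 0.48816689 -0.06410088]
 [ 0.51214891 -0.06238127]
 [ 0.53731228 -0.06057372]] (np.float64(49.27179499145877), np.float64(4.105073522007131))
4 peg pt [ 0.50340612 -0.06353023] tip [ 0.47647189 -0.06541366]
5 peg pt [ 0.50354032 -0.06523536] tip [ 0.47664306 -0.06758857]
4.5 peg pt [ 0.5034695  -0.06438309] tip [ 0.47655273 -0.06650148]
```

Both the measured peg line and the lock give a yaw of about 4°. The lock is at (0.601,-0.057) and the peg point at (0.5035,-0.063). I'll move in front of the peg tip with the eye at z≈0.108.

```bash
python3 -m inch '[[[-1,-1.5,-3,-3,0,0,0],[-1,-1.5,-5.3,-7,0,0,0],[-1,-1.5,-5.3,-11,0,0,0],[-1,-1.5,-5.3,-12.8,0,0,0],[-1,-1.5,-5.3,-12.8,0,0,0],[-1,-1.5,-5.3,-12.8,0,0,0],[-1,-1.5,-5.3,-12.8,0,0,0]]]' && python3 -c "
from h import *
cam('wrist','w6.png')
cam('scene','s6.png')
a=cv2.imread('pics/s6.png');cv2.imwrite('pics/s6c.png',cv2.resize(a[120:290,200:370],None,fx=3.5,fy=3.5))
cam('top','t6.png')
a=cv2.imread('pics/t6.png');cv2.imwrite('pics/t6c.png',cv2.resize(a[150:310,280:440],None,fx=3.5,fy=3.5))"
```

```text
time_s: 7.02
position: [0.4459, -0.0679, 0.1282]
tool_rot: [[0.998, 0.002, -0.07], [0.07, -0.001, 0.998], [0.002, -1.0, -0.001]]
ft_force: [0.2, 0.4, -1.0]
grip_width: 0.0039
```

View pics/w6.png

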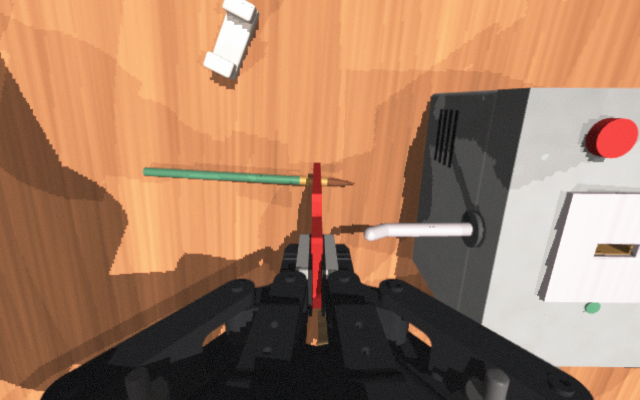

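View pics/s6c.png

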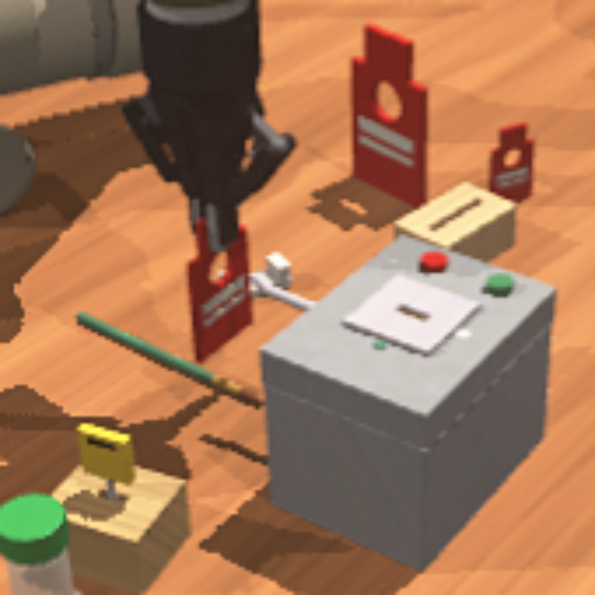

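Run:
```python
from h import *
im=cam('wrist')
print(onz(im,[(371,234)],.111),onz(im,[(392,231),(430,230),(468,229)],.105))
print(onz(im,[(615.5,249.5)],.13))
```

```text
[[ 0.47672364 -0.06475432  0.111     ]] [[ 0.49047579 -0.06460634  0.105     ]
 [ 0.51316188 -0.06235146  0.105     ]
 [ 0.53575245 -0.0601003   0.105     ]]
[[ 0.59981509 -0.05595419  0.13      ]]
```

```bash
python3 -m inch '[[[-1,1,0.25,-0.1,0,0,0],[-1,2,0.25,-0.1,0,0,0],[-1,3,0.3,-0.1,0,0,0],[-1,4,0.35,-0.1,0,0,0],[-1,5,0.42,-0.1,0,0,0],[-1,5.9,0.48,-0.1,0,0,0],[-1,5.9,0.48,-0.1,0,0,0],[-1,5.9,0.48,-0.1,0,0,0]]]' && python3 -c "
from h import *
cam('wrist','w7.png')
cam('scene','s7.png')
a=cv2.imread('pics/s7.png');cv2.imwrite('pics/s7c.png',cv2.resize(a[120:290,200:370],None,fx=3.5,fy=3.5))"
```

```text
time_s: 8.22
position: [0.5043, -0.063, 0.1263]
tool_rot: [[0.998, -0.0, -0.07], [0.07, 0.0, 0.998], [-0.0, -1.0, 0.0]]
ft_force: [0.3, -0.2, -0.4]
grip_width: 0.0036
```

View pics/w7.png

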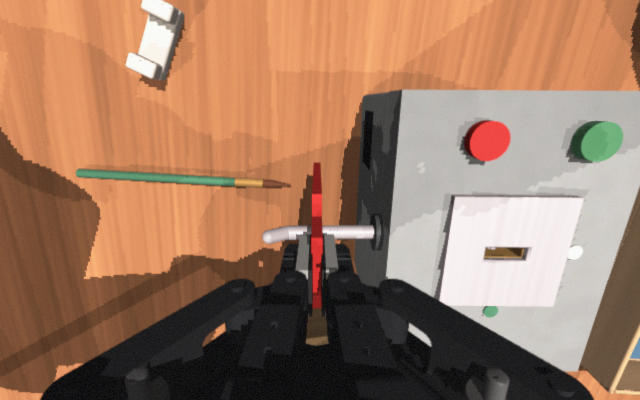

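View pics/s7c.png

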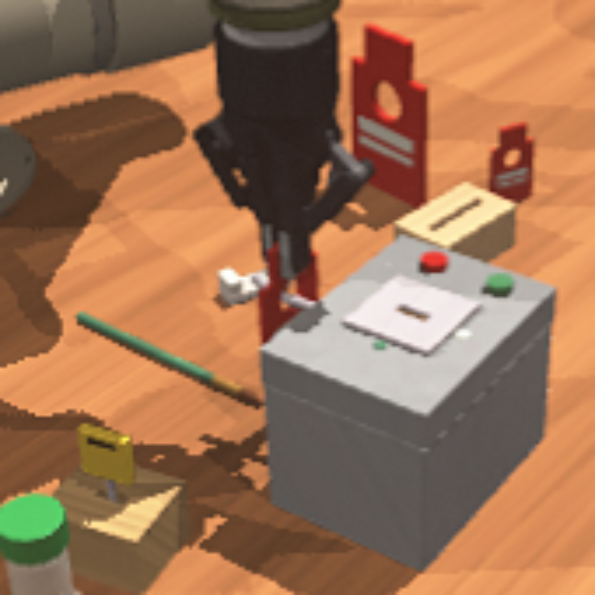

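The peg runs through the eye: it is visible on both sides of the tag, at (285,235) and (350,232). Now I lower it.

```bash
python3 -m inch '[[[-1,0,0,-0.4,0,0,0],[-1,0,0,-0.8,0,0,0],[-1,0,0,-1.0,0,0,0],[-1,0,0,-1.0,0,0,0],[-1,0,0,-1.0,0,0,0]]]'
```

```text
time_s: 8.95
position: [0.5046, -0.0631, 0.1164]
tool_rot: [[0.998, 0.0, -0.07], [0.07, -0.0, 0.998], [0.0, -1.0, -0.0]]
ft_force: [0.2, 0.4, 0.2]
grip_width: 0.0036
```

```bash
python3 -m inch '[[[-0.9,0,0,-0.05,0,0,0],[-0.8,0,0,-0.05,0,0,0],[-0.7,0,0,-0.05,0,0,0],[-0.6,0,0,-0.05,0,0,0],[-0.5,0,0,-0.05,0,0,0],[-0.5,0,0,-0.05,0,0,0],[-0.5,0,0,-0.05,0,0,0]]]' && python3 -c "
from h import *
cam('wrist','w8.png')"
```

```text
time_s: 9.82
position: [0.5045, -0.0631, 0.1158]
tool_rot: [[0.998, -0.0, -0.07], [0.07, 0.0, 0.998], [-0.0, -1.0, 0.0]]
ft_force: [-0.0, 0.1, -0.8]
grip_width: 0.0215
```

View pics/w8.png

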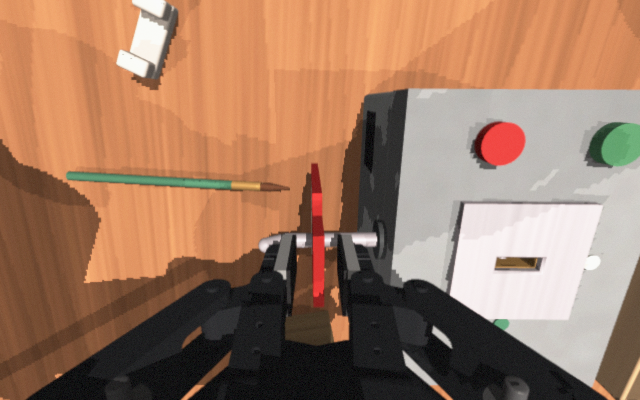

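The tag hangs free in the middle between the fingers. I'll go straight up.

```bash
python3 -m inch '[[[-0.5,0,0,1,0,0,0],[-0.5,0,0,3,0,0,0],[-0.5,0,0,6,0,0,0],[-0.5,0,0,11,0,0,0],[-0.5,0,0,14,0,0,0],[-0.5,0,0,14,0,0,0]]]' && python3 -c "
from h import *
cam('wrist','w9.png')
cam('scene','s9.png')
a=cv2.imread('pics/s9.png');cv2.imwrite('pics/s9c.png',cv2.resize(a[120:290,200:370],None,fx=3.5,fy=3.5))"
```

```text
time_s: 10.62
position: [0.5051, -0.0633, 0.2585]
tool_rot: [[0.998, 0.005, -0.07], [0.07, -0.002, 0.998], [0.005, -1.0, -0.002]]
ft_force: [-0.1, -0.6, -1.0]
grip_width: 0.0212
```

View pics/w9.png

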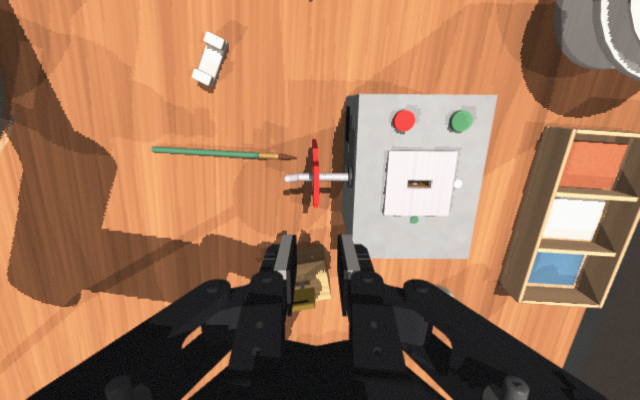

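View pics/s9c.png

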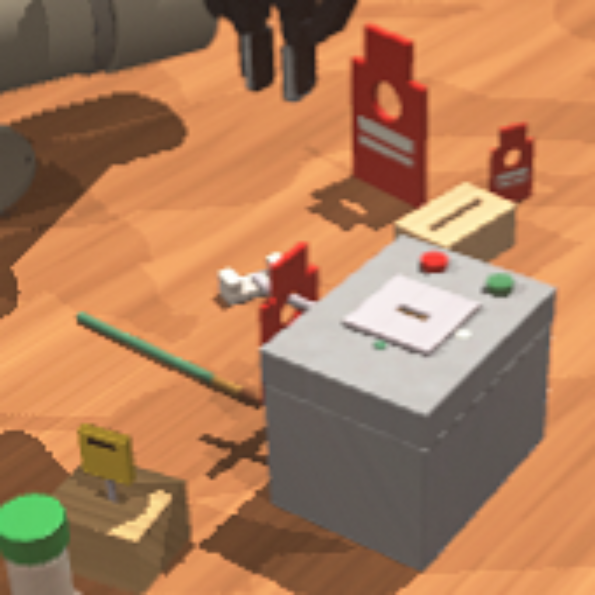

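The tag hangs on the peg and has been let go. Now to the key: I'll turn the jaws to its orientation and look.

```bash
python3 -c "
from h import *
im=cam('wrist'); print(onz(im,[(419,184)],.13), env.observe()['position'])"
python3 -m inch '[[[-0.3,1,-4,-1,0,0,25],[-0.3,2,-8,-1,0,0,50],[-0.3,3,-12,-2,0,0,75],[-0.3,3.5,-15.7,-2,0,0,99],[-0.3,3.5,-15.7,-2,0,0,99],[-0.3,3.5,-15.7,-2,0,0,99],[-0.3,3.5,-15.7,-2,0,0,99],[-0.3,3.5,-15.7,-2,0,0,99],[-0.3,3.5,-15.7,-2,0,0,99],[-0.3,3.5,-15.7,-2,0,0,99],[-0.3,3.5,-15.7,-2,0,0,99],[-0.3,3.5,-15.7,-2,0,0,99],[-0.3,3.5,-15.7,-2,0,0,99]]]' && python3 -c "
from h import *
cam('wrist','w10.png')
a=cv2.imread('pics/w10.png');cv2.imwrite('pics/w10c.png',cv2.resize(a[120:260,240:400],None,fx=4.5,fy=4.5,interpolation=cv2.INTER_NEAREST))"
```

```text
[[ 0.59806942 -0.0552015   0.13      ]] [ 0.50404214 -0.06294961  0.25497568]
time_s: 12.4
position: [0.5395, -0.2201, 0.2355]
tool_rot: [[-0.224, -0.0, -0.974], [0.974, 0.0, -0.224], [0.0, -1.0, 0.0]]
ft_force: [0.3, -0.2, -0.8]
grip_width: 0.03
```

View pics/w10.png

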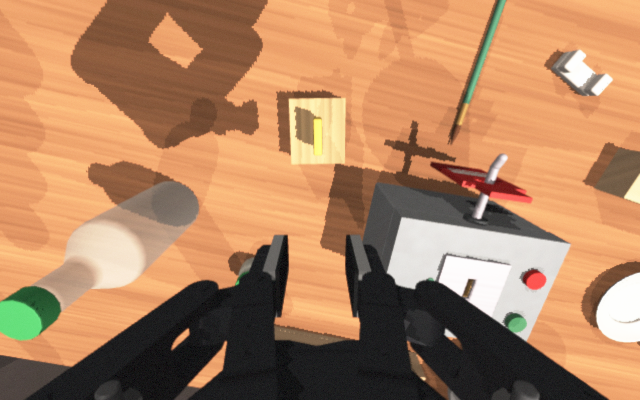

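View pics/w10c.png

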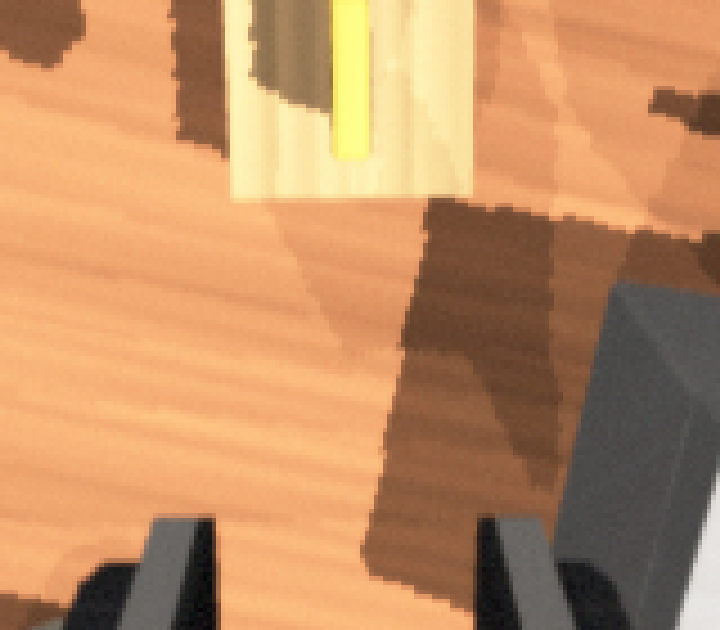

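The key head's top is at about (318,136) in the full picture, aligned with the jaws. I'll measure it.

Run:
```python
from h import *
im=cam('wrist'); f=im['frame']; hsv=cv2.cvtColor(f,cv2.COLOR_RGB2HSV)
H,S,V=[hsv[...,i].astype(int) for i in range(3)]
print(hsv[136,318],hsv[150,335],hsv[120,318])
m=((H>24)&(H<36)&(S>130)&(V>150)).astype(np.uint8)*255
m[:,:280]=0;m[:,350:]=0;m[180:]=0
c=max(cv2.findContours(m,0,1)[0],key=cv2.contourArea);P=cv2.boxPoints(cv2.minAreaRect(c));print(P)
W=onz(im,P,.095);print(W.mean(0));e=W-np.roll(W,1,axis=0);print(np.linalg.norm(e,axis=1),np.degrees(np.arctan2(e[:,1],e[:,0])))
m=((S<125)&(V>90)&(H>12)&(H<30)).astype(np.uint8)*255|m
m[:,:280]=0;m[:,350:]=0;m[168:]=0;m[:90]=0
m=cv2.morphologyEx(m,cv2.MORPH_OPEN,np.ones((3,3)))
c=max(cv2.findContours(m,0,1)[0],key=cv2.contourArea);P=cv2.boxPoints(cv2.minAreaRect(c));print(P)
W=onz(im,P,.045);print(W.mean(0));e=W-np.roll(W,1,axis=0);print(np.linalg.norm(e,axis=1),np.degrees(np.arctan2(e[:,1],e[:,0])))
print(onz(im,[(469.5,288)],.13))
cv2.imwrite('pics/w10d.png',cv2.cvtColor(cv2.resize(f[80:180,270:370],None,fx=6,fy=6,interpolation=cv2.INTER_NEAREST),cv2.COLOR_RGB2BGR))
cv2.imwrite('pics/w10e.png',cv2.cvtColor(cv2.resize(f[250:330,420:520],None,fx=6,fy=6,interpolation=cv2.INTER_NEAREST),cv2.COLOR_RGB2BGR))
```

```text
[ 30 116 254] [ 21  93 250] [ 29 130 253]
[[314. 119.]
 [321. 119.]
 [321. 153.]
 [314. 153.]]
[ 0.49667669 -0.22848238  0.095     ]
[0.03140375 0.00643334 0.03140494 0.00665064] [-167.17892081  102.9573847    13.21752864  -77.05087484]
[[289.  98.]
 [345.  98.]
 [345. 164.]
 [289. 164.]]
[ 0.49785142 -0.22853624  0.045     ]
[0.07103768 0.05930523 0.07105748 0.06323916] [-168.59527308  102.9626166    14.57760786  -77.05353878]
[[ 0.60051045 -0.05498229  0.13      ]]
```

View pics/w10d.png

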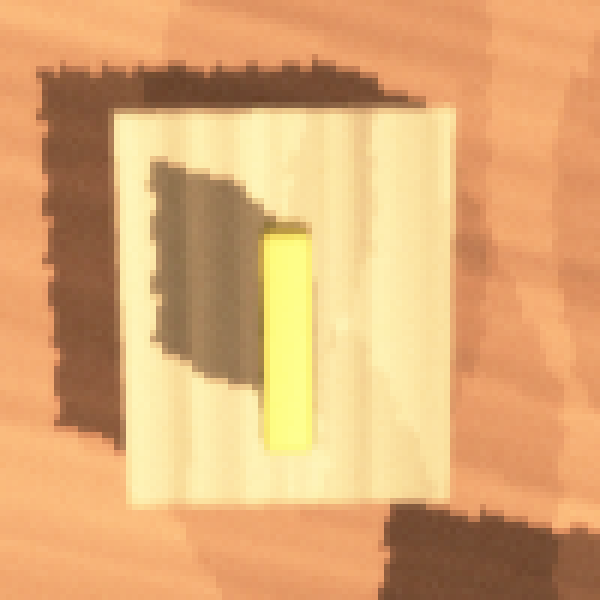

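View pics/w10e.png

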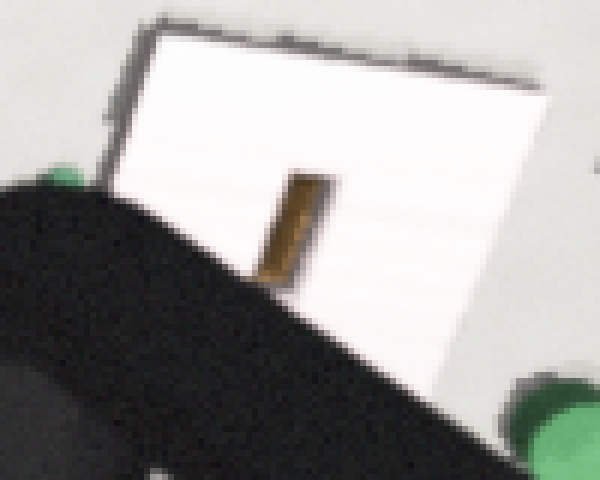

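```bash
python3 -m inch '[[[-0.3,-2,-0.4,-4,0,0,0],[-0.3,-4.3,-0.83,-8,0,0,0],[-0.3,-4.3,-0.83,-11,0,0,0],[-0.3,-4.3,-0.83,-11,0,0,0],[-0.3,-4.3,-0.83,-11,0,0,0],[-0.3,-4.3,-0.83,-11,0,0,0]]]' && python3 -c "
from h import *
cam('wrist','w11.png')"
```

```text
time_s: 13.25
position: [0.4972, -0.2287, 0.1271]
tool_rot: [[-0.225, 0.002, -0.974], [0.974, -0.002, -0.225], [-0.002, -1.0, -0.002]]
ft_force: [0.0, 0.3, -0.7]
grip_width: 0.0301
```

View pics/w11.png

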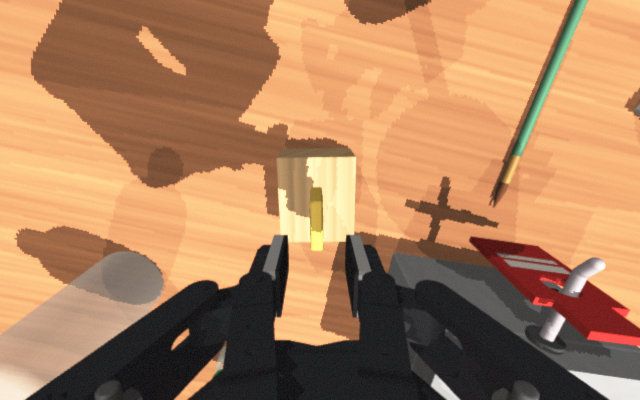

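The key is centred between the fingers, at x=317. I'll descend and grip.

```bash
python3 -m inch '[[[-0.3,0,0,-2.5,0,0,0],[-0.3,0,0,-5,0,0,0],[-0.3,0,0,-6.7,0,0,0],[-0.3,0,0,-6.7,0,0,0],[-0.3,0,0,-6.7,0,0,0],[-1,0,0,-6.7,0,0,0],[-1,0,0,-6.7,0,0,0],[-1,0,0,-6.7,0,0,0],[-1,0,0,-6.7,0,0,0],[-1,0,0,-6.7,0,0,0],[-1,0,0,-6.7,0,0,0]]]' 100 && python3 -c "
from h import *
cam('wrist','w12.png')"
```

```text
time_s: 14.68
position: [0.4968, -0.2285, 0.0597]
tool_rot: [[-0.225, 0.001, -0.974], [0.974, -0.001, -0.225], [-0.001, -1.0, -0.001]]
ft_force: [-0.2, 0.2, 6.6]
grip_width: 0.0066
```

View pics/w12.png

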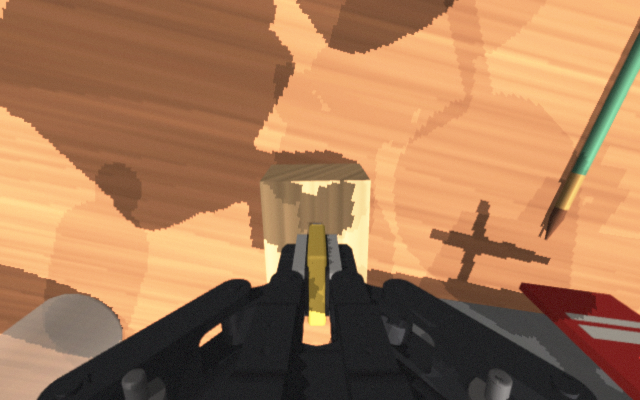

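The key is gripped, with an opening of 6.6 mm. I'll lift it and go behind the lock for a measuring look.

```bash
python3 -m inch '[[[-1,0,0,2,0,0,0],[-1,0,0,4,0,0,0],[-1,0,0,9,0,0,-4],[-1,0,0,14,0,0,-9],[-1,0,0,18,0,0,-9],[-1,4,4,18,0,0,-9],[-1,8,8,18,0,0,-9],[-1,12,12,18,0,0,-9],[-1,15,16.5,18,0,0,-9],[-1,15.3,17.2,18,0,0,-9],[-1,15.3,17.2,18,0,0,-9],[-1,15.3,17.2,18,0,0,-9],[-1,15.3,17.2,18,0,0,-9]]]' && python3 -c "
from h import *
im=cam('wrist','w13.png')
a=cv2.imread('pics/w13.png');cv2.imwrite('pics/w13c.png',cv2.resize(a[110:310,240:400],None,fx=3,fy=3,interpolation=cv2.INTER_NEAREST))
cam('scene','s13.png')"
```

```text
time_s: 16.35
position: [0.6491, -0.0575, 0.2391]
tool_rot: [[-0.068, 0.0, -0.998], [0.998, -0.0, -0.068], [-0.0, -1.0, -0.0]]
ft_force: [-0.8, 0.7, -0.9]
grip_width: 0.007
```

View pics/w13.png

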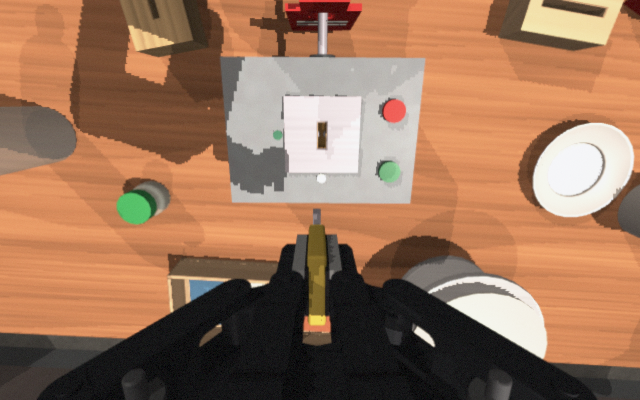

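View pics/w13c.png

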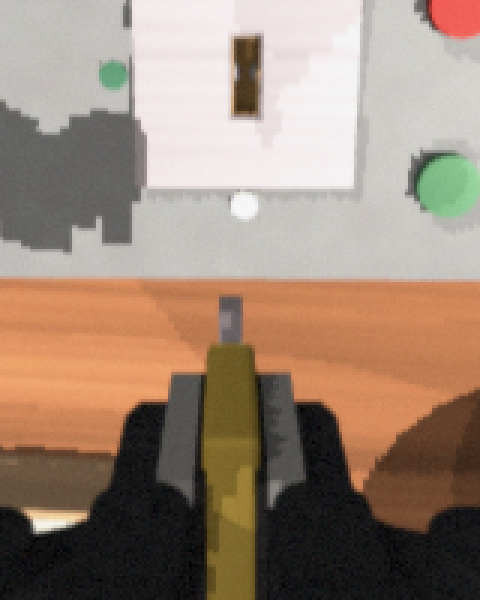

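View pics/s13.png

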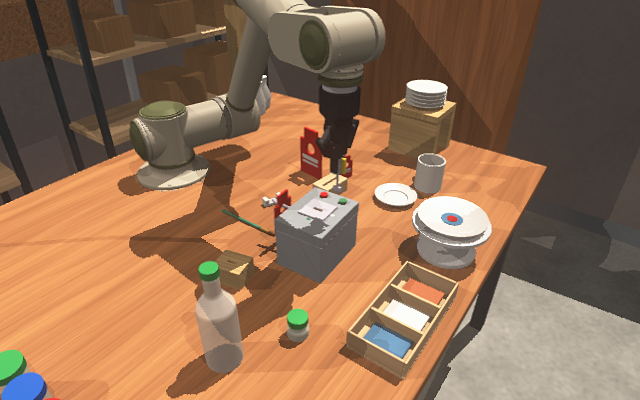

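The slot is at about (322,135) and the key bit's front edge at (316.5,210). I'll compare these with the predicted tip position.

Run:
```python
from h import *
im=cam('wrist'); o=env.observe(); R=np.array(o['tool_rot']);p=np.array(o['position'])
k=lambda x,y:(240+x/3-.5,110+y/3-.5)
s=onz(im,[k(231,75.5),k(262,75.5),k(246.5,34),k(246.5,117)],.13)
print('slot',s[:2].mean(0),s[2:].mean(0),s[2]-s[3],np.degrees(np.arctan2(*(s[3]-s[2])[1::-1])), s[0]-s[1])
pl=onz(im,[k(134,187),k(355,187)],.13); print('plate edge',pl, np.degrees(np.arctan2(*(pl[1]-pl[0])[1::-1])))
tip=p+np.array([0,0,-.0447]); zt=R[:,2]
print('tip est',tip,'pred px of bit front-lower',proj(im,tip+.009*zt),'front-upper of bit',proj(im,tip+.009*zt+[0,0,.012]),'meas',k(230.5,297),k(230.5,345))
print('bit at plane',onz(im,[k(230.5,297)],tip[2]),'expected',tip+.009*zt)
print('head front-top pred',proj(im,tip+[0,0,.080]+.017*zt),'head front-bottom',proj(im,tip+[0,0,.046]+.017*zt),'meas',k(231,345))
print(p)
```

```text
slot [ 0.60051548 -0.05595964  0.13      ] [ 0.60066868 -0.05594846  0.13      ] [-0.02259097 -0.0016635   0.        ] 4.21141374577605 [ 0.00058444 -0.00855003  0.        ]
plate edge [[ 0.63420287 -0.08582972  0.13      ]
 [ 0.6298852  -0.02259325  0.13      ]] 93.90598977731904
tip est [ 0.64930561 -0.05703111  0.19428528] pred px of bit front-lower [[316.39997845 205.70629395]] front-upper of bit [[316.41057475 212.13694192]] meas (316.3333333333333, 208.5) (316.3333333333333, 224.5)
bit at plane [[ 0.642299   -0.05755998  0.19428528]] expected [ 0.64032694 -0.05765036  0.19428423]
head front-top pred [[316.49860989 253.66588844]] head front-bottom [[316.44092904 221.16923909]] meas (316.5, 224.5)
[ 0.64930561 -0.05703111  0.23898528]
```

```bash
python3 -m inch '[[[-1,-2.5,0.05,0,0,0,0],[-1,-5.0,0.1,-2,0,0,0],[-1,-5.0,0.1,-4,0,0,0],[-1,-5.0,0.1,-5.4,0,0,0],[-1,-5.0,0.1,-5.4,0,0,0],[-1,-5.0,0.1,-5.4,0,0,0],[-1,-5.0,0.1,-5.4,0,0,0],[-1,-5.0,0.1,-5.4,0,0,0]]]' && python3 -c "
from h import *
print(env.observe()['position'])
im=cam('wrist','w14.png')
a=cv2.imread('pics/w14.png');cv2.imwrite('pics/w14c.png',cv2.resize(a[150:310,240:400],None,fx=3.5,fy=3.5,interpolation=cv2.INTER_NEAREST))
cam('scene','s14.png')
a=cv2.imread('pics/s14.png');cv2.imwrite('pics/s14c.png',cv2.resize(a[150:250,260:380],None,fx=5,fy=5,interpolation=cv2.INTER_NEAREST))"
```

```text
time_s: 17.5
position: [0.5997, -0.0554, 0.1852]
tool_rot: [[-0.07, 0.001, -0.998], [0.998, -0.0, -0.07], [-0.0, -1.0, -0.001]]
ft_force: [0.1, -0.6, -1.7]
grip_width: 0.0067
[ 0.59967347 -0.0554299   0.18524907]
```

View pics/w14c.png

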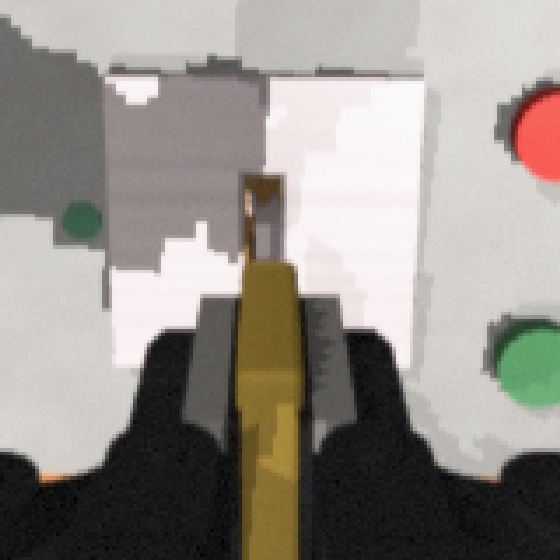

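View pics/s14c.png

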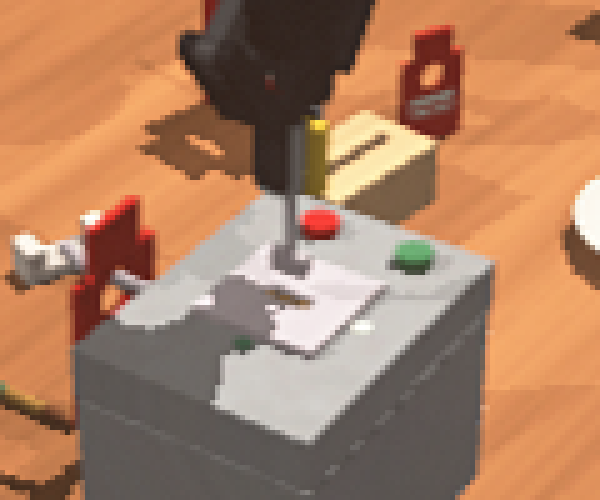

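```bash
python3 - <<'E'
from h import *
im=cam('scene'); w=cam('wrist'); p=np.array(env.observe()['position']); print(p)
f=lambda x,y:(260+x/5-.5,150+y/5-.5)
print('slot proj',proj(im,[[.6003,-.0559,.13]]),'meas',f(288,297))
R=np.array(env.observe()['tool_rot']);z=R[:,2]
tip=p-[0,0,.0447]
for dx in (0,.001,.002):
  t=tip+[dx,0,0]
  print(dx,'front low',proj(im,t+.009*z),'back low',proj(im,t-.009*z),'front up',proj(im,t+.009*z+[0,0,.012]),'wrist front-low',proj(w,t+.009*z),'w front-up',proj(w,t+.009*z+[0,0,.012]))
print('meas bit front-low',f(273,265),'back low',f(309,272),f(273,252))
E
python3 - <<'E'
import cv2
a=cv2.imread('pics/s14.png');cv2.imwrite('pics/s14d.png',cv2.resize(a[190:220,300:340],None,fx=15,fy=15,interpolation=cv2.INTER_NEAREST))
E
```

```text
[ 0.59953521 -0.05538391  0.18493754]
slot proj [[316.82847293 207.92622565]] meas (317.1, 208.9)
0 front low [[313.23807532 202.60389435]] back low [[320.2135524  205.06161565]] front up [[313.24394174 198.01284157]] wrist front-low [[316.17023819 205.58086727]] w front-up [[316.16723662 212.00660387]]
0.001 front low [[313.60450816 202.75389598]] back low [[320.58674345 205.21416531]] front up [[313.61291589 198.16147971]] wrist front-low [[316.06620545 206.99519358]] w front-up [[316.05688901 213.49686231]]
0.002 front low [[313.97132234 202.90405314]] back low [[320.96032374 205.36687352]] front up [[313.98227705 198.3102737 ]] wrist front-low [[315.96247746 208.40537922]] w front-up [[315.94688393 214.98249979]]
meas bit front-low (314.1, 202.5) back low (321.3, 203.9) (314.1, 199.9)
```

View pics/s14d.png

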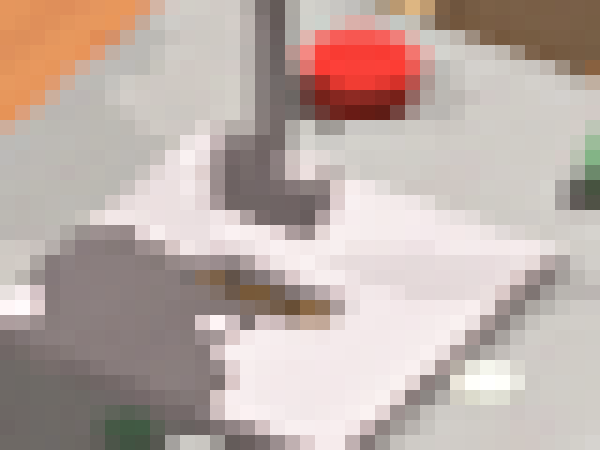

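Both views put the key tip about 1.7 mm further along +x than the TCP. I'll correct by −0.8 mm in x and −0.6 mm in y, then go in gently until short of the pins.

```bash
python3 -m inch '[[[-1,-0.08,-0.06,-0.3,0,0,0],[-1,-0.08,-0.06,-0.6,0,0,0],[-1,-0.08,-0.06,-0.9,0,0,0],[-1,-0.08,-0.06,-1.2,0,0,0],[-1,-0.08,-0.06,-1.5,0,0,0],[-1,-0.08,-0.06,-1.7,0,0,0],[-1,-0.08,-0.06,-1.7,0,0,0],[-1,-0.08,-0.06,-1.7,0,0,0]]]' && python3 -c "
from h import *
im=cam('wrist','w15.png')
a=cv2.imread('pics/w15.png');cv2.imwrite('pics/w15c.png',cv2.resize(a[150:310,240:400],None,fx=3.5,fy=3.5,interpolation=cv2.INTER_NEAREST))
cam('scene','s15.png')
a=cv2.imread('pics/s15.png');cv2.imwrite('pics/s15c.png',cv2.resize(a[170:230,280:360],None,fx=7,fy=7,interpolation=cv2.INTER_NEAREST))"
```

```text
time_s: 18.7
position: [0.5988, -0.056, 0.1679]
tool_rot: [[-0.07, 0.0, -0.998], [0.998, -0.0, -0.07], [-0.0, -1.0, -0.0]]
ft_force: [0.9, 0.2, -1.0]
grip_width: 0.007
```

View pics/w15c.png

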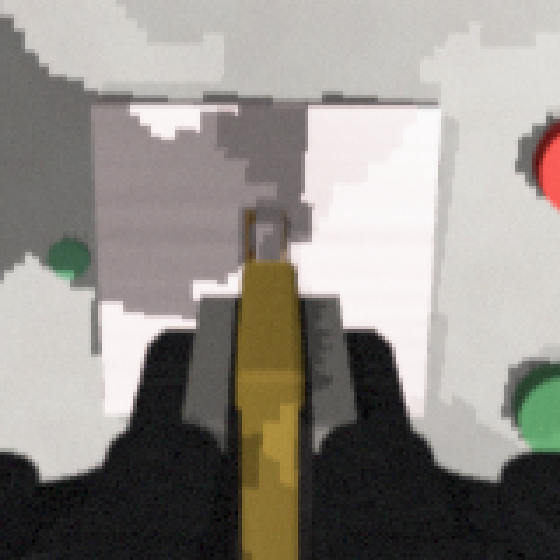

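View pics/s15c.png

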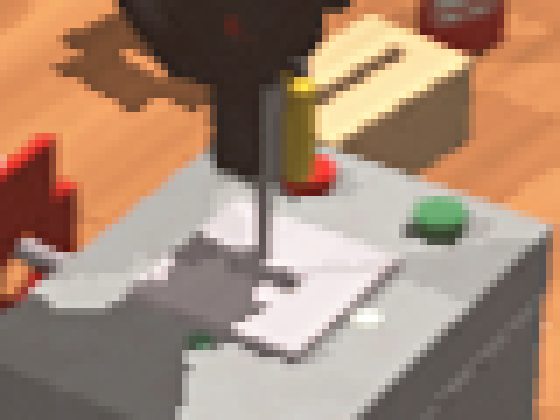

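The bit is in the slot at about 7 mm deep with no side force. Now I press past the pins.

```bash
python3 -m inch '[[[-1,0,0,-0.2,0,0,0],[-1,0,0,-0.4,0,0,0],[-1,0,0,-0.6,0,0,0],[-1,0,0,-0.8,0,0,0],[-1,0,0,-1.0,0,0,0],[-1,0,0,-1.0,0,0,0]]]' 120; python3 -m inch '[[[-1,0,0,-0.2,0,0,0],[-1,0,0,-0.4,0,0,0],[-1,0,0,-0.6,0,0,0],[-1,0,0,-0.6,0,0,0],[-1,0,0,-0.6,0,0,0]]]'
```

```text
time_s: 19.55
position: [0.5988, -0.0563, 0.1579]
tool_rot: [[-0.07, 0.001, -0.998], [0.998, -0.001, -0.07], [-0.001, -1.0, -0.001]]
ft_force: [1.1, -2.8, 0.7]
grip_width: 0.0066
time_s: 20.18
position: [0.5987, -0.0561, 0.1512]
tool_rot: [[-0.07, -0.001, -0.998], [0.998, 0.0, -0.07], [0.0, -1.0, 0.001]]
ft_force: [3.9, -3.2, -2.8]
grip_width: 0.0062
```

```bash
python3 -m inch '[[[-1,0,0,-0.1,0,0,0],[-1,0,0,-0.15,0,0,0],[-1,0,0,-0.15,0,0,0],[-1,0,0,-0.15,0,0,0]]]'
python3 - <<'E'
from h import *
im=cam('scene','s16.png');w=cam('wrist','w16.png')
o=env.observe();p=np.array(o['position']);print(p,o['ft_force'],o['wrist_torque'])
a=cv2.imread('pics/s16.png');cv2.imwrite('pics/s16c.png',cv2.resize(a[170:230,280:360],None,fx=7,fy=7,interpolation=cv2.INTER_NEAREST))
a=cv2.imread('pics/w16.png');cv2.imwrite('pics/w16c.png',cv2.resize(a[150:310,240:400],None,fx=3.5,fy=3.5,interpolation=cv2.INTER_NEAREST))
E
```

```text
time_s: 20.68
position: [0.5988, -0.056, 0.1508]
tool_rot: [[-0.07, 0.001, -0.998], [0.998, -0.0, -0.07], [-0.0, -1.0, -0.001]]
ft_force: [1.1, -3.2, 4.4]
grip_width: 0.0067
[ 0.59882015 -0.0560551   0.15080599] [ 1.22745433 -3.61005066  5.7297511 ] [-0.70210715 -0.22488547 -0.0123299 ]
```

View pics/s16c.png

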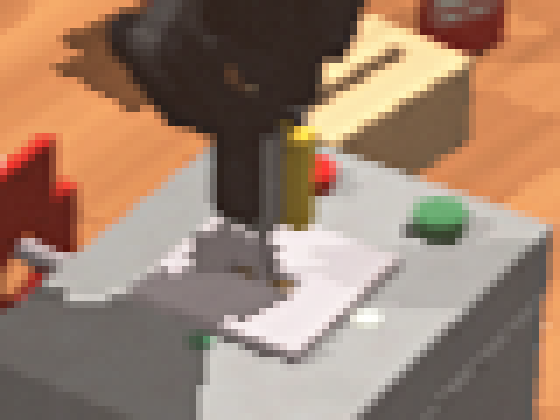

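View pics/w16c.png

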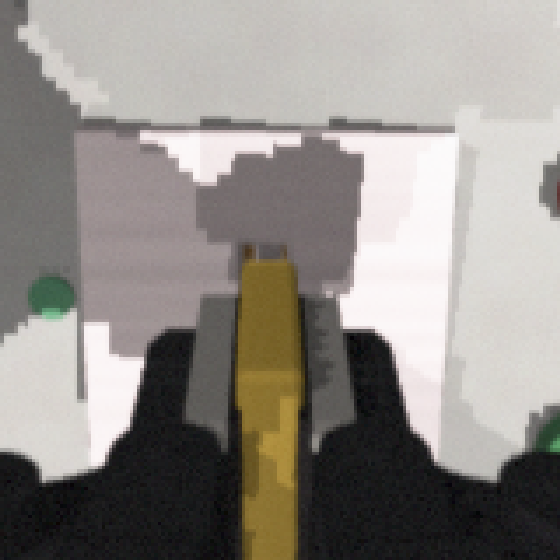

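The press resists at about 6 N with the tip at z≈0.106, so the key is home, and it hasn't slipped in the grip. I'll turn clockwise about the key's axis, with the small offset compensated.

```bash
python3 -m inch '[[[-1,0,0.02,0,0,0,-8],[-1,0,0.05,0,0,0,-16],[-1,0.01,0.07,0,0,0,-24],[-1,0.02,0.09,0,0,0,-32],[-1,0.03,0.11,0,0,0,-40],[-1,0.05,0.13,0,0,0,-48],[-1,0.05,0.13,0,0,0,-48],[-1,0.05,0.13,0,0,0,-48]]]'; python3 -c "
from h import *
o=env.observe();print(o['position'],o['ft_force'],o['wrist_torque'])
im=cam('wrist','w17.png');a=cv2.imread('pics/w17.png');cv2.imwrite('pics/w17c.png',cv2.resize(a[150:310,240:400],None,fx=3.5,fy=3.5,interpolation=cv2.INTER_NEAREST))"
```

```text
time_s: 21.78
position: [0.5995, -0.0546, 0.1507]
tool_rot: [[0.692, 0.001, -0.722], [0.722, -0.0, 0.692], [0.001, -1.0, -0.001]]
ft_force: [2.8, -3.1, 5.1]
grip_width: 0.0068
[ 0.59953465 -0.0546123   0.15074364] [ 2.77086402 -3.0658442   5.1211042 ] [-0.50288105 -0.4891295   0.00709036]
```

View pics/w17c.png

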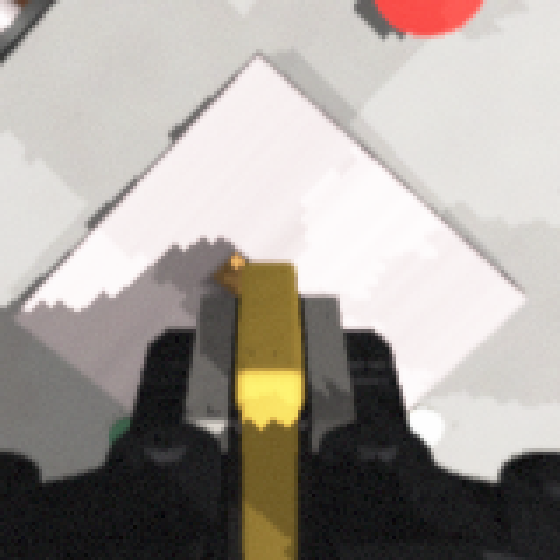

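```bash
python3 -m inch '[[[-1,0,0,-0.05,0,0,0],[-1,0,0,-0.1,0,0,0],[-1,0,0,-0.1,0,0,0],[-1,0,0,-0.1,0,0,0]]]'; python3 -c "
from h import *
o=env.observe();print(o['position'],o['ft_force'],o['wrist_torque'],o['joint_efforts'])"
```

```text
time_s: 22.32
position: [0.5996, -0.0547, 0.1507]
tool_rot: [[0.692, 0.002, -0.722], [0.722, -0.0, 0.692], [0.001, -1.0, -0.002]]
ft_force: [0.5, -3.0, 11.0]
grip_width: 0.0065
[ 0.5996254  -0.05467532  0.15067528] [ 0.54126615 -3.03945859 11.04175682] [-0.516468   -0.07690952  0.05405255] [  1.25491351 -44.86241698 -17.56758392   0.59722971   0.34120515
   0.07056864]
```

A further 1 mm of command only raised the force to 11 N, so the key is on the floor, and joint 6 shows the spring torque. I'll continue the turn.

```bash
python3 -m inch '[[[-1,0.02,0.02,0,0,0,-8],[-1,0.04,0.03,0,0,0,-16],[-1,0.06,0.04,0,0,0,-24],[-1,0.08,0.05,0,0,0,-32],[-1,0.1,0.05,0,0,0,-40],[-1,0.13,0.05,0,0,0,-48],[-1,0.13,0.05,0,0,0,-50],[-1,0.13,0.05,0,0,0,-50],[-1,0.13,0.05,0,0,0,-50]]]'; python3 -c "
from h import *
o=env.observe();print(o['position'],o['ft_force'],o['wrist_torque'],o['joint_efforts'][5])
im=cam('wrist','w18.png');a=cv2.imread('pics/w18.png');cv2.imwrite('pics/w18c.png',cv2.resize(a[150:310,240:400],None,fx=3.5,fy=3.5,interpolation=cv2.INTER_NEAREST))
cam('scene','s18.png');a=cv2.imread('pics/s18.png');cv2.imwrite('pics/s18c.png',cv2.resize(a[140:290,220:370],None,fx=4,fy=4,interpolation=cv2.INTER_NEAREST))"
```

```text
time_s: 23.45
position: [0.6014, -0.054, 0.1507]
tool_rot: [[0.998, 0.004, 0.066], [-0.066, -0.0, 0.998], [0.004, -1.0, 0.0]]
ft_force: [3.3, -1.4, 9.3]
grip_width: 0.0066
[ 0.60142003 -0.05400056  0.15068195] [ 3.32454431 -1.44672582  9.29622927] [-0.30123579 -0.57532847  0.16969984] 0.11083075543865561
```

View pics/w18c.png

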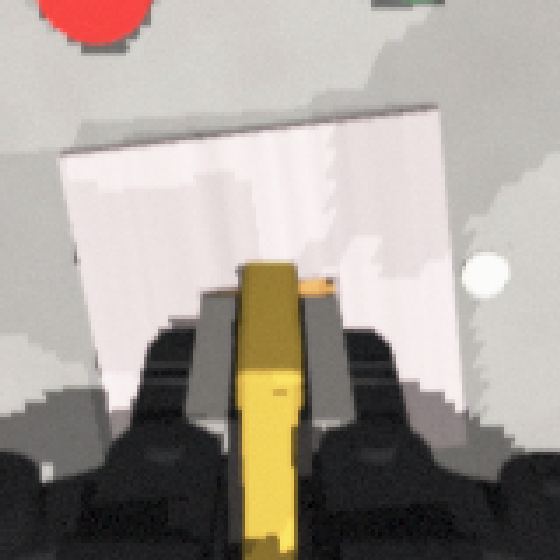

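View pics/s18c.png

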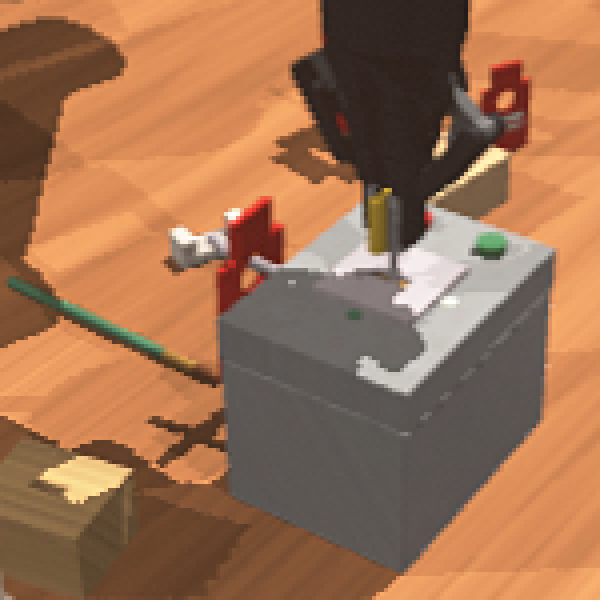

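The wrist picture shows the key head still square in the pads, at crop (270,320), with the jaws turned about 98°. Joint 6 reads 0.11 N m, as expected at a quarter turn. The scene picture shows the tag hanging on the peg at crop (250,250) and the bystanders that are in view where they were. Handing in.

```bash
python3 -c "
from h import *
o=env.observe();print(o['time_s'],o['position'],o['ft_force'],o['joint_efforts'][5],o['grip_width'])
print(env.close_job())"
```

```text
23.55 [ 0.60141656 -0.05400468  0.15067811] [ 2.62320159 -2.01397658  9.71787142] 0.10709108551964164 0.006447725074399095
the job is handed in; nothing more can be done
None
```

I hung the middle-sized red tag by its eye on the peg and let it go. I then pressed the key past the pins to the floor of the lock, turned it about 98° clockwise and handed in while still holding it, at 23.6 s. The hand-in gives no verdict.

My last checks:
- **Tag:** in the last picture it hangs on the peg with nothing else touching it. I did not measure its eye height afterwards.
- **Key depth:** the tip is about 24 mm deep. An extra 1 mm of downward command only raised the force from about 5 to 11 N, so it was on the floor. It held at about 10 N when I handed in.
- **Turn:** joint 6 read 0.107–0.111 N m, the spring torque expected at a quarter turn, so I put the core at about 1.55 rad. At half turn the torque first read almost nothing, and only showed after that extra 1 mm press.
- **Grip and position:** the opening was 6.4 mm on the key's 8 mm head, and it read about the same (6.2–7.0 mm) for the whole time it was held. I estimate the tip within 1–2 mm of the lock axis.
- **Disagreement:** the key sat about 1.7 mm off the tool centre along x, against 0–1 mm from the pictures before the grasp. I allowed for this when inserting and turning.
- **Bystanders:** I saw none move, but I did not measure them.

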